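# Bring the broad seal round to the front

### The arm

A 7-joint arm with a two-finger parallel gripper is mounted at the origin on the work surface. World frame = base frame: x ahead of the robot, y to its left, z up, the work surface at z = 0. Lengths are in m, angles in rad, forces in N, time in s.
With the tool pointing down it reaches from about 0.425 to 0.925 m from the base axis. Payload 6.8 kg.
Tool frame: the origin (TCP) lies at the very end of the fingers, on their centre line; the grasp point (between the pads) lies 19 mm behind it; z points along the fingers, y is the line along which they close (so a half turn about z gives the same grasp; the last joint's range is limited). The gripper opens to 85 mm and grips with 20 to 120 N. Pads are 22 mm wide; open, the fingers measure 114 mm over their backs; the gripper's body (76 mm by 85 mm) begins 54 mm behind the grasp point. The pads swing forward as they close: fully open they stand 13 mm farther back than shut.
Start: joints at [-1.352, 0.477, 0.022, 1.555, -0.011, 1.109, -0.083], TCP at [0.217, 0.639, 0.231] pointing down, gripper open.
Joint ranges: [-2.96, 2.96], [-0.34, 2.1], [-1.41, 1.46], [0.24, 2.44], [-1.37, 4.51], [0.17, 1.92], [-2.96, 2.96]. Speed limits (rad/s): [2.39, 2.39, 3.14, 3.14, 3.14, 3.14, 3.14].

### API

Orientations are given as a unit quaternion [x, y, z, w].
In Python, from plant import robot gives the robot as it stands.
- The arm moves only by the shell command python3 -m jog 'ROWS' [OPENING] [FORCE]. ROWS is text: rows parted by semicolons, each of 6 numbers parted by spaces: the shift along the tool's x, y, z in cm, then the turn, a rotation vector about the tool's x, y, z in rad. A call has 1 to 20 rows; each row shifts and turns the commanded pose from where the row before left it, along the tool's axes as they then stand; what a row does not reach is not made up. A row lasts 1/8 s, in which the tool goes at most 62.5 mm and 10.7 degrees, less where a joint would pass 70% of its speed; a pose out of reach is approached as far as the arm can. A call with a gripper value outside its range is refused whole. OPENING is the opening, from -1 (shut) to 1 (fully open), so that 0 is half open, set as the call begins (- or left out, the last holds). The fingers move at their own pace and stop on an object; FORCE is the grip in N (left out, the last holds). Time passes only in rows, so rows that do not move let the fingers close. It gives the time, the measured TCP pose, the force, the opening and the grip force at its end, in the units of the state.
- robot.observe(): the state, without advancing time (a new reading comes with each control period).
- robot.camera(name): name is "scene" or "top" or "wrist"; returns the picture (400x640x3 uint8, red, green, blue); there is no depth.
- robot.camera_params(name): a dict with "camera_matrix" (3x3 intrinsics, pixels), "extrinsics" (4x4, takes a point from camera to world coordinates); the wrist camera has in their place "hand_eye" (4x4, takes a point from camera to tool coordinates, whose origin is the TCP and whose axes are the flange's). Camera axes: x right, y down, z forward; pixel columns grow to the right and rows downward; lengths in m; the calibration is good to about 2 mm. A picture is of the moment at which its call begins: read the wrist's pose just before it. camera_params takes no time and is no camera call.
- robot.hand_in(): hands the job in; it is judged then, once.
The state is a dict: "t": time; "joint_positions": joint angles; "joint_velocities": joint speeds; "joint_efforts": joint torques, N m; "position": TCP position; "orientation": TCP orientation; "force": force on the tool from outside, world axes, zero at the start; "torque": the same for the moment, N m; "finger_gap": finger opening in m; "gripper_force": force on a finger pad.
Only numpy, scipy, OpenCV 4.12 (cv2) and the standard library are available. Lean on these libraries where they do the work, as an engineer would, in place of code of your own. Each camera call takes 0.05 s, during which the arm holds its last target. There are 200 camera calls.

### The job

The seal rack by the moon-gate window is a flat six-armed star wheel under a wooden yoke. Push its arms round clockwise (seen from above), one after another, until the arm with the broad square seal, not a slender one, points straight at the arrow on the front sill of the rack. Leave the seal pad case where it lies, and leave the wheel at rest.

Things in the scene. Friction and masses are not known exactly. Their poses are not given: they have to be found in the camera images.
- rack: Fixed rack, may be yawed: board 16 mm thick, x -170..136, y -156..156 mm. Origin on the wheel axis at table height; z up, -x to the front, y left. Brass arrow on the sill, x -140..-164 mm, marks the front. Yoke bar across the wheel along y, x -9..9 mm, 67 to 80 mm high, posts at y +-147 mm, parts front from back half. Fixed near it: pen tray 16 mm high about x 210 mm; brush stand 146 mm high about (130, 290) mm.
- star (a joint): Wheel angle, rad, anticlockwise from above. 0: broad seal at the arrow. Arm k of 6 points along rack direction 180 deg + angle + 60k deg from +x. Hub radius 28 mm; level round arms 10 mm thick, centre line 46 mm above the table, bare from 30 to 100 mm from the axis. Starts at 2.4 to 3.3, must fall to 0; stops at -0.6 and 3.7. Friction 0.16 N m (2 N at 80 mm) holds it where left; no spring.
- broad_seal (a point): Centre of the broad amber seal (26 mm square, 38 mm tall, 24 to 62 mm above the table), fixed on the end of arm 0, 118 mm from the axis; its axes turn with the wheel. Slender seals (14 mm square, 30 mm tall) are on arms 2 and 4; arms 1, 3, 5 end in 14 mm balls.
- pad_case: Loose red plastic flip-top seal pad case, shut, 60 x 90 x 24 mm, 120 g, on the table to the right of the rack. Origin at the centre of its underside. Not to be disturbed. (On the left of the rack lies a grey grinding stone, 110 x 70 x 24 mm, 250 to 290 mm from the axis.)

How it is judged:
At the end, for the whole second after the job is handed in: The arm with the broad square seal points at the arrow on the front sill within 0.18 rad (10 degrees) either way, the wheel at rest (under 0.05 rad/s), the seal pad case within 20 mm of where it lay (value of joint star between -0.18 and 0.18 rad and velocity of joint star between -0.05 and 0.05 rad/s); the robot touches nothing.
It fails at once if the seal pad case is shifted by more than 20 mm (distance of pad_case from where it was at the start of the episode above 0.02 m).
It also fails if it takes over 48 s, if anything falls off the work surface, if the arm or the gripper's body presses on something with over 40 N, if the wrist force passes 120 N, or if a joint passes its speed limit or range.

## Working session

There is one attempt and no reset: what is moved stays moved. The work goes in short steps, Python scripts to look and compute and a shell command to move; the robot and the scene stay as the last step left them, time stands still between calls to the robot, and variables do not carry over. Pictures are saved under pics/ and viewed, at most 10 in all, crops included, and the job is handed in when it is done.

```bash
mkdir -p pics
python3 - <<'E'
from plant import robot
import cv2,numpy as np
s=robot.observe();print(s['t'],s['position'],s['orientation'],s['finger_gap'])
for n in("top","scene"):
    cv2.imwrite(f"pics/{n}0.png",robot.camera(n)[:,:,::-1])
    p=robot.camera_params(n);print(np.round(p['camera_matrix'],1).tolist(),np.round(p['extrinsics'],4).tolist())
E
```

```text
0.0 [0.21653179 0.63870703 0.23034068] [ 1.62694825e-01  9.86676015e-01 -9.10451829e-04 -7.68517489e-05] 0.08543150247817684
[[431.8, 0.0, 323.7], [0.0, 431.8, 195.5], [0.0, 0.0, 1.0]] [[0.0285, -0.9932, 0.1125, 0.4667], [-0.9995, -0.0272, 0.0132, -0.107], [-0.01, -0.1129, -0.9936, 0.7389], [0.0, 0.0, 0.0, 1.0]]
[[503.9, 0.0, 317.6], [0.0, 503.9, 202.9], [0.0, 0.0, 1.0]] [[0.3543, 0.7051, -0.6142, 1.1012], [0.9351, -0.2692, 0.2304, -0.3065], [-0.0029, -0.656, -0.7547, 0.7577], [0.0, 0.0, 0.0, 1.0]]
```

View pics/top0.png

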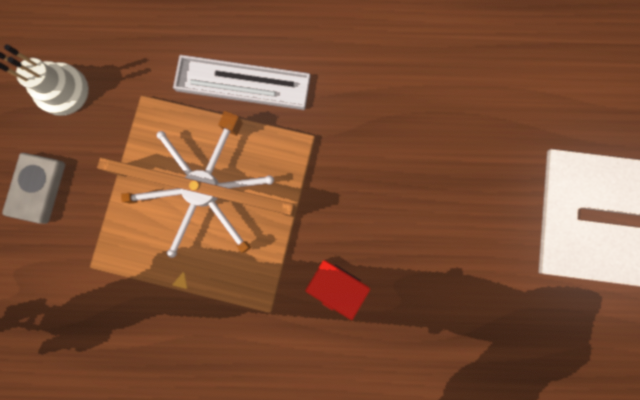

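View pics/scene0.png

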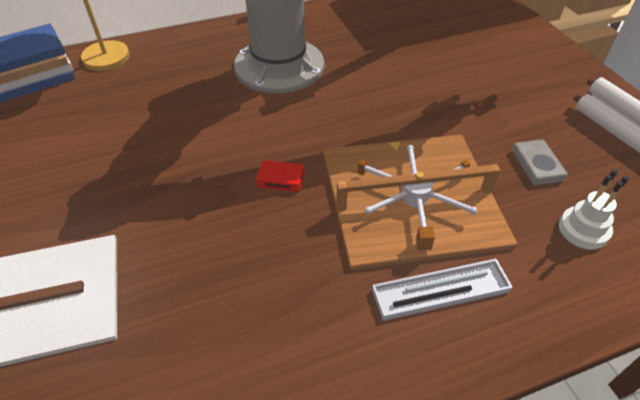

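```bash
cat > h.py <<'E'
from plant import robot
import numpy as np
def pt(n,u,v,z):
    p=robot.camera_params(n);K=np.array(p['camera_matrix']);E=np.array(p['extrinsics'])
    d=E[:3,:3]@np.linalg.solve(K,[u,v,1]);o=E[:3,3];return o+d*(z-o[2])/d[2]
E
python3 - <<'E'
from h import *
from scipy.optimize import least_squares
# board corners: back-left, back-right, front-right, front-left
B=np.array([[.136,.156],[.136,-.156],[-.170,-.156],[-.170,.156]])
P=np.array([pt("top",u,v,.016)[:2] for u,v in((141,96),(319,134),(271,312),(91,267))])
def T(q,b):
    c,s=np.cos(q[2]),np.sin(q[2]);return b@np.array([[c,s],[-s,c]])+q[:2]
r=least_squares(lambda q:(T(q,B)-P).ravel(),[.45,.15,0]);q=r.x
print("rack",q,"res mm",np.round(1e3*r.fun))
def loc(n,u,v,z):
    d=pt(n,u,v,z)[:2]-q[:2];c,s=np.cos(q[2]),np.sin(q[2]);l=np.array([c*d[0]+s*d[1],-s*d[0]+c*d[1]])
    return pt(n,u,v,z)[:2].round(3),l.round(3),np.hypot(*l).round(3),np.degrees(np.arctan2(l[1],l[0])).round(1)
for nm,u,v,z in[("broad",229,122,.062),("ballL",160,135,.046),("ballR",270,181,.046),("sl1",127,198,.058),("sl2",243,246,.058),("ballF",172,254,.046),("arrow",181,281,.016),("pad",338,290,.024),("hub",200,180,.05),("broadscene",0,0,0)][:-1]:
    print(nm,*loc("top",u,v,z))
print(loc("scene",427,231,.062))
E
```

```text
rack [ 0.55190289  0.09847521 -0.20714042] res mm [ 3. -2. -1.  4. -1. -3. -1.  0.]
broad [0.658 0.058] [ 0.113 -0.018] 0.114 -8.9
ballL [0.638 0.175] [0.069 0.092] 0.115 53.3
ballR [ 0.566 -0.01 ] [ 0.037 -0.103] 0.109 -70.5
sl1 [0.531 0.215] [-0.044  0.11 ] 0.119 111.9
sl2 [0.461 0.026] [-0.074 -0.089] 0.116 -129.8
ballF [0.445 0.142] [-0.114  0.02 ] 0.116 170.0
arrow [0.4   0.134] [-0.156  0.004] 0.156 178.6
pad [ 0.394 -0.125] [-0.109 -0.251] 0.274 -113.4
hub [0.564 0.103] [0.011 0.007] 0.013 30.8
(array([0.664, 0.061]), array([ 0.117, -0.014]), np.float64(0.118), np.float64(-6.6))
```

The broad arm lies at about -8.5° in the rack frame, so the wheel is at about 2.99 rad. The axis is near (0.550, 0.100) and the yaw is -0.207. I'll push the front-right arm with shut fingers in two strokes. First I'm moving above the start point.

```bash
cat >> h.py <<'E'
AX=np.array([.550,.100]);YAW=-.207
def tolocal(p):
    d=np.array(p)[:2]-AX;c,s=np.cos(YAW),np.sin(YAW);return np.array([c*d[0]+s*d[1],-s*d[0]+c*d[1]])
def steps(wps):  # rack-frame waypoints (mm x,y; z above table) -> tool-axis shifts, cm
    from scipy.spatial.transform import Rotation as R
    s=robot.observe();Rt=R.from_quat(s['orientation']).as_matrix();p=np.array(s['position'])
    print("t",round(s['t'],2),"local mm",(1e3*tolocal(p)).round(1),"z",(1e3*p[2]).round(1),"F",np.round(s['force'],1))
    c,si=np.cos(YAW),np.sin(YAW)
    for x,y,z in wps:
        w=np.array([AX[0]+(c*x-si*y)/1e3,AX[1]+(si*x+c*y)/1e3,z/1e3]);print((x,y,z),(100*Rt.T@(w-p)).round(2));p=w
E
python3 -m jog '-3.1 -3.2 0 0 0 0;-3.1 -3.2 0 0 0 0;-3.1 -3.2 0 0 0 0;-3.1 -3.2 0 0 0 0;-3.1 -3.2 0 0 0 0;-3.1 -3.2 0 0 0 0;-3.1 -3.2 0 0 0 0;-3.1 -3.2 0 0 0 0;-3.1 -3.2 0 0 0 0;-3.1 -3.2 0 0 0 0;-3.1 -3.2 0 0 0 0;-3.1 -3.2 0 0 0 0;-3.1 -3.2 0 0 0 0;-3.1 -3.2 0 0 0 0;-3.1 -3.2 0 0 0 0;0 0 0 0 0 0;0 0 0 0 0 0' -1
python3 - <<'E'
from h import *
import cv2
steps([(-30,-79,100),(-30,-79,32)]);print(robot.observe()['orientation'],robot.observe()['joint_positions'])
cv2.imwrite("pics/w1.png",robot.camera("wrist")[:,:,::-1])
E
```

```text
t: 2.22
position: [0.5025, 0.036, 0.231]
orientation: [0.163, 0.987, 0.0, -0.0]
force: [-0.6, 0.2, -0.0]
finger_gap: -0.0003
gripper_force: 0.0
t 2.23 local mm [-33.3 -72.4] z 231.0 F [-0.6  0.2 -0. ]
(-30, -79, 100) [-0.42 -0.62 13.1 ]
(-30, -79, 32) [-0.01  0.    6.8 ]
[ 1.62577925e-01  9.86695594e-01  4.77488749e-05 -4.68942172e-04] [-0.52413658  0.19754315  0.37906651  1.97809337 -0.08788565  0.98230545
  1.14135279]
```

View pics/w1.png

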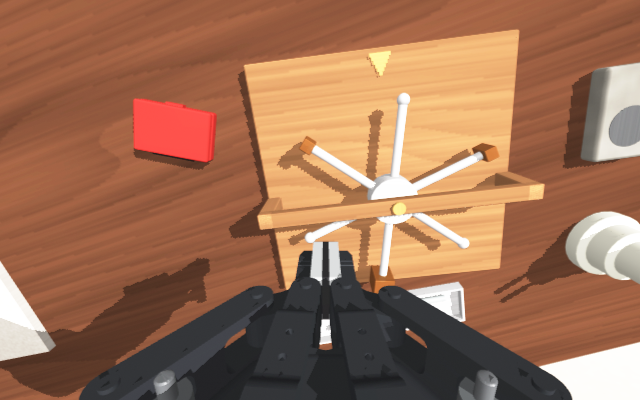

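The wrist view shows the shut fingertips at about (325,245). The slender seal arm runs from (375,180) to (308,145), and the yoke from (262,218) to (540,190). I'll project my model into this view before descending.

```bash
cat >> h.py <<'E'
def wproj(pts):  # rack-frame mm -> wrist pixels
    from scipy.spatial.transform import Rotation as R
    s=robot.observe();p=robot.camera_params("wrist");K=np.array(p['camera_matrix']);H=np.array(p['hand_eye'])
    T=np.eye(4);T[:3,:3]=R.from_quat(s['orientation']).as_matrix();T[:3,3]=s['position'];Ci=np.linalg.inv(T@H)
    c,si=np.cos(YAW),np.sin(YAW)
    for x,y,z in pts:
        w=np.array([AX[0]+(c*x-si*y)/1e3,AX[1]+(si*x+c*y)/1e3,z/1e3,1]);q=K@(Ci@w)[:3];print((x,y,z),(q[:2]/q[2]).round())
def arm(deg,r): return (r*np.cos(np.radians(deg)),r*np.sin(np.radians(deg)),46)
E
python3 - <<'E'
from h import *
print("ballF,ballL,sl2");wproj([arm(171.5,118),arm(51.5,118),(*arm(-128.5,118)[:2],58)])
print("arrow tip/base, front corners");wproj([(-164,0,16),(-140,0,16),(-170,156,16),(-170,-156,16)])
print("insert");wproj([(-30,-79,46),(-9,-79,80)])
E
```

```text
ballF,ballL,sl2
(np.float64(-116.70387187670619), np.float64(17.441510513294077), 46) [398.  93.]
(np.float64(73.4567271232391), np.float64(92.34776250858484), 46) [463. 244.]
(np.float64(-73.45672712323909), np.float64(-92.34776250858485), 58) [302. 147.]
arrow tip/base, front corners
(-164, 0, 16) [375.  52.]
(-140, 0, 16) [376.  75.]
(-170, 156, 16) [516.  28.]
(-170, -156, 16) [238.  64.]
insert
(-30, -79, 46) [320. 181.]
(-9, -79, 80) [321. 207.]
```

The model matches within about 5 px. Next I descend in front of the bar and behind the slender arm, and compute the stroke.

```bash
python3 -m jog '-0.4 -0.5 4 0 0 0;0 0 4 0 0 0;0 0 4 0 0 0;0 0 3 0 0 0;0 0 3 0 0 0;0 0 2 0 0 0;0 0 0 0 0 0;0 0 0 0 0 0'
python3 - <<'E'
from h import *
steps([(82*np.cos(np.radians(a)),82*np.sin(np.radians(a))+2,32) for a in range(-116,-227,-10)])
E
```

```text
t: 3.28
position: [0.5055, 0.0303, 0.032]
orientation: [0.162, 0.987, 0.0, 0.0]
force: [0.8, -0.0, -0.1]
finger_gap: 0.0005
gripper_force: 0.0
t 3.27 local mm [-29.2 -77.4] z 32.0 F [ 0.8 -0.  -0.1]
(np.float64(-35.94643403670435), np.float64(-71.70111179653169), 32) [ 0.73  0.49 -0.  ]
(np.float64(-48.19839068798279), np.float64(-64.3393935387457), 32) [ 1.3   0.59 -0.  ]
(np.float64(-58.9858636277694), np.float64(-54.961986377637764), 32) [1.18 0.8  0.  ]
(np.float64(-67.98108094951341), np.float64(-43.853818084601244), 32) [1.02 1.   0.  ]
(np.float64(-74.91072752669326), np.float64(-31.352404732215632), 32) [0.84 1.16 0.  ]
(np.float64(-79.56424955463172), np.float64(-17.837595439172755), 32) [0.62 1.29 0.  ]
(np.float64(-81.80025212130559), np.float64(-3.7200308470182932), 32) [0.39 1.38 0.  ]
(np.float64(-81.55079542019841), np.float64(10.571333987947586), 32) [0.14 1.42 0.  ]
(np.float64(-78.82345906694215), np.float64(24.60226317699392), 32) [-0.1   1.43  0.  ]
(np.float64(-73.70111179653169), np.float64(37.94643403670435), 32) [-0.35  1.39  0.  ]
(np.float64(-66.3393935387457), np.float64(50.19839068798279), 32) [-0.59  1.3   0.  ]
(np.float64(-56.96198637763777), np.float64(60.9858636277694), 32) [-0.8   1.18  0.  ]
```

```bash
python3 -m jog '0.35 0.25 0 0 0 0;0.35 0.25 0 0 0 0;0.65 0.3 0 0 0 0;0.65 0.3 0 0 0 0;0.6 0.4 0 0 0 0;0.6 0.4 0 0 0 0;0.5 0.5 0 0 0 0;0.5 0.5 0 0 0 0;0.4 0.6 0 0 0 0;0.4 0.6 0 0 0 0;0.3 0.65 0 0 0 0;0.3 0.65 0 0 0 0;0 0 0 0 0 0'
python3 - <<'E'
from h import *
import cv2
steps([(82*np.cos(np.radians(a)),82*np.sin(np.radians(a))+2,32) for a in range(-176,-227,-10)])
cv2.imwrite("pics/t2.png",cv2.resize(robot.camera("top")[60:330,60:400,::-1],None,fx=2,fy=2))
E
```

```text
t: 4.9
position: [0.4689, 0.0995, 0.0311]
orientation: [0.162, 0.987, 0.0, -0.001]
force: [-0.3, 0.0, -0.0]
finger_gap: 0.0
gripper_force: 0.0
t 4.9 local mm [-79.3 -17.1] z 31.1 F [-0.3  0.  -0. ]
(np.float64(-81.80025212130559), np.float64(-3.7200308470182932), 32) [ 0.41  1.3  -0.09]
(np.float64(-81.55079542019841), np.float64(10.571333987947586), 32) [0.14 1.42 0.  ]
(np.float64(-78.82345906694215), np.float64(24.60226317699392), 32) [-0.11  1.43 -0.  ]
(np.float64(-73.70111179653169), np.float64(37.94643403670435), 32) [-0.35  1.39 -0.  ]
(np.float64(-66.3393935387457), np.float64(50.19839068798279), 32) [-0.59  1.3  -0.  ]
(np.float64(-56.96198637763777), np.float64(60.9858636277694), 32) [-0.8   1.18 -0.  ]
```

View pics/t2.png

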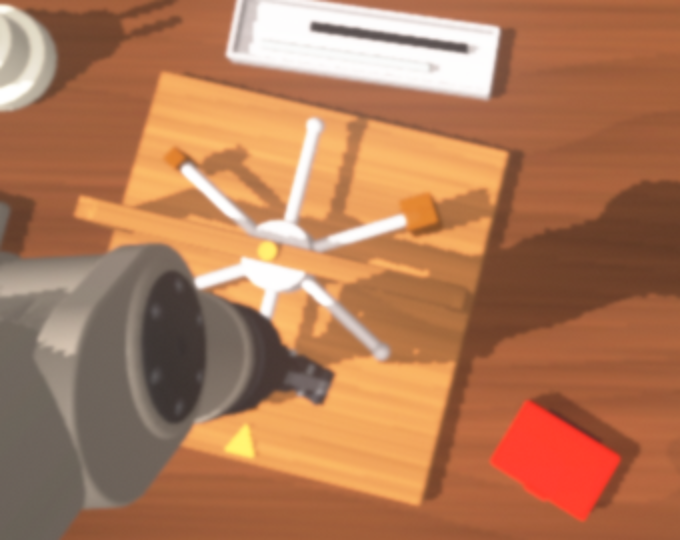

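The wheel has turned about 50°: the broad seal is at (420,213) in the crop and the arm ahead of the finger is moving with it. I'm continuing the stroke.

```bash
python3 -m jog '0.2 0.65 0 0 0 0;0.2 0.65 0 0 0 0;0.05 0.7 0 0 0 0;0.1 0.7 0 0 0 0;-0.05 0.7 0 0 0 0;-0.05 0.7 0 0 0 0;-0.2 0.7 0 0 0 0;-0.2 0.7 0 0 0 0;-0.3 0.65 0 0 0 0;-0.3 0.65 0 0 0 0;-0.4 0.6 0 0 0 0;-0.4 0.6 0 0 0 0;0 0 0 0 0 0'
python3 -m jog '0.3 -0.8 0 0 0 0;0 -0.2 -2 0 0 0;0 0 -3 0 0 0;0 0 -4 0 0 0;0 0 -5 0 0 0;0 0 -4 0 0 0;0 -1.5 0 0 0 0;0 -3 0 0 0 0;0 -3 0 0 0 0;0 0 0 0 0 0;0 0 0 0 0 0'
python3 - <<'E'
from h import *
import cv2
steps([])
cv2.imwrite("pics/w3.png",robot.camera("wrist")[:,:,::-1])
for d in (-60,-120,-180,-240): wproj([arm(d,118)])
E
```

```text
t: 6.58
position: [0.5087, 0.1709, 0.0314]
orientation: [0.162, 0.987, 0.0, 0.0]
force: [-0.1, 0.3, -0.4]
finger_gap: 0.0002
gripper_force: 0.1
t: 7.95
position: [0.4769, 0.0895, 0.2105]
orientation: [0.163, 0.987, -0.0, -0.001]
force: [0.2, -0.2, 0.9]
finger_gap: -0.0
gripper_force: 0.0
t 7.95 local mm [-69.4 -25.3] z 210.5 F [ 0.2 -0.2  0.9]
(np.float64(59.000000000000014), np.float64(-102.19099764656376), 46) [276. 287.]
(np.float64(-58.99999999999997), np.float64(-102.19099764656377), 46) [259. 199.]
(np.float64(-118.0), np.float64(-1.4450832229938766e-14), 46) [343. 135.]
(np.float64(-59.00000000000005), np.float64(102.19099764656373), 46) [440. 177.]
```

View pics/w3.png

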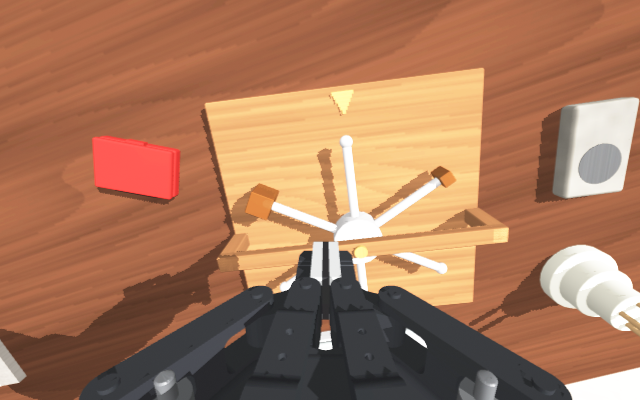

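The arms are now near -120° (broad seal at (262,202)), -180° (ball at (346,141)) and -240°. About 60° remains, so I'll insert behind the front ball arm.

```bash
python3 -m jog '0.3 -0.6 4 0 0 0;0 0 4 0 0 0;0 0 4 0 0 0;0 0 3 0 0 0;0 0 1.8 0 0 0;0 0 1 0 0 0;0 0 0 0 0 0;0 0 0 0 0 0'
python3 - <<'E'
from h import *
steps([(82*np.cos(np.radians(a)),82*np.sin(np.radians(a))+2,32) for a in range(-166,-227,-10)])
E
```

```text
t: 9.0
position: [0.4736, 0.0859, 0.0339]
orientation: [0.163, 0.987, 0.0, 0.0]
force: [0.0, -0.5, -0.3]
finger_gap: -0.0001
gripper_force: 0.0
t 9.0 local mm [-71.9 -29.5] z 33.9 F [ 0.  -0.5 -0.3]
(np.float64(-79.56424955463172), np.float64(-17.837595439172755), 32) [0.9  1.07 0.19]
(np.float64(-81.80025212130559), np.float64(-3.7200308470182932), 32) [0.39 1.37 0.  ]
(np.float64(-81.55079542019841), np.float64(10.571333987947586), 32) [0.15 1.42 0.  ]
(np.float64(-78.82345906694215), np.float64(24.60226317699392), 32) [-0.1   1.43  0.  ]
(np.float64(-73.70111179653169), np.float64(37.94643403670435), 32) [-0.35  1.39  0.  ]
(np.float64(-66.3393935387457), np.float64(50.19839068798279), 32) [-0.58  1.3   0.  ]
(np.float64(-56.96198637763777), np.float64(60.9858636277694), 32) [-0.8   1.18  0.  ]
```

Pushing to just short of the final pose, then backing off, lifting and measuring.

```bash
python3 -m jog '0.45 0.55 0.1 0 0 0;0.45 0.55 0.1 0 0 0;0.2 0.7 0 0 0 0;0.2 0.7 0 0 0 0;0.05 0.7 0 0 0 0;0.1 0.7 0 0 0 0;-0.05 0.7 0 0 0 0;-0.05 0.7 0 0 0 0;-0.2 0.7 0 0 0 0;-0.2 0.7 0 0 0 0;-0.3 0.65 0 0 0 0;-0.3 0.65 0 0 0 0;-0.4 0.6 0 0 0 0;-0.3 0.4 0 0 0 0;0 0 0 0 0 0'
python3 -m jog '0.3 -0.8 0 0 0 0;0 -0.2 -2 0 0 0;0 0 -3 0 0 0;0 0 -4 0 0 0;0 0 -5 0 0 0;0 0 -4 0 0 0;0 -1.5 0 0 0 0;0 -3 0 0 0 0;0 -3 0 0 0 0;0 0 0 0 0 0;0 0 0 0 0 0'
python3 - <<'E'
from h import *
import cv2
steps([])
cv2.imwrite("pics/w4.png",cv2.resize(robot.camera("wrist")[60:320,180:520,::-1],None,fx=2,fy=2))
for d in (-120,-170,-180,-240): wproj([arm(d,118)])
wproj([(-140,0,16),(-164,0,16),(-118,0,62),(-30,0,46)])
E
```

```text
t: 10.88
position: [0.5058, 0.1704, 0.0314]
orientation: [0.163, 0.987, 0.0, 0.0]
force: [-0.1, 0.4, -0.1]
finger_gap: 0.0001
gripper_force: 0.1
t: 12.25
position: [0.4742, 0.0894, 0.2105]
orientation: [0.163, 0.987, -0.0, -0.001]
force: [0.5, -0.3, 0.4]
finger_gap: 0.0002
gripper_force: 0.0
t 12.25 local mm [-72.  -25.9] z 210.5 F [ 0.5 -0.3  0.4]
(np.float64(-58.99999999999997), np.float64(-102.19099764656377), 46) [260. 201.]
(np.float64(-116.20731485544054), np.float64(-20.49048496469777), 46) [325. 141.]
(np.float64(-118.0), np.float64(-1.4450832229938766e-14), 46) [344. 137.]
(np.float64(-59.00000000000005), np.float64(102.19099764656373), 46) [441. 180.]
(-140, 0, 16) [340. 115.]
(-164, 0, 16) [338.  92.]
(-118, 0, 62) [345. 139.]
(-30, 0, 46) [351. 214.]
```

View pics/w4.png

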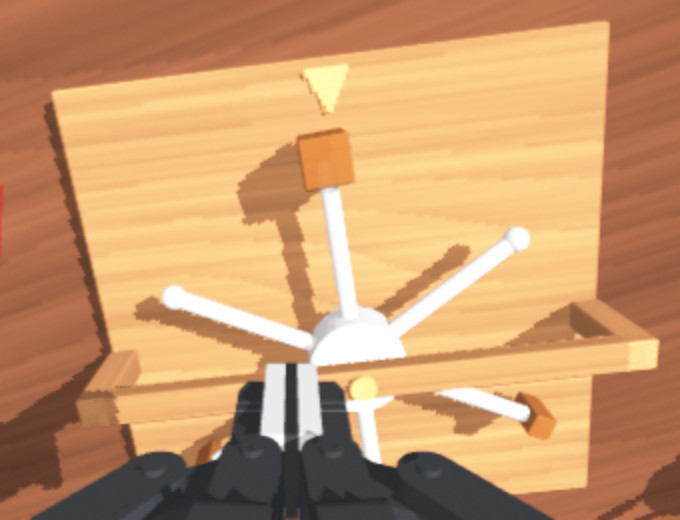

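The broad seal's top centre is at crop (326,157), or pixel (343,138). My model puts zero at (345,139), or about (348,139) after correcting for the arrow tip. The error is about 0.04 rad, well within 0.18. The gripper is clear of everything and the pad case was not touched.

```bash
python3 -c "
from plant import robot
print(robot.hand_in())"
```

```text
the job is handed in; nothing more can be done
None
```

I turned the wheel clockwise until the broad seal pointed at the arrow, about 0.04 rad off by my last wrist picture, and handed the job in at about 12 s with the gripper clear and the pad case untouched; the hand-in gave no verdict.

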